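Start the lunch-box banding machine from its console

TASK

Start the lunch-box banding machine from its white console, in this order: push down the raised, white-striped half of the red rocker switch so that it is fully on, then press the blue button fully in, then press the green button fully in. Leave the yellow button out, and leave the roll, jar, boxes, lid and chopsticks where they are: nothing is to be picked up.

Things in the scene. Friction and masses are not known exactly. Their poses are not given: they have to be found in the camera images.
- console: the white control console of the box-banding machine, a fixed flat block 230 mm (x) by 340 mm (y) by 45 mm high; origin at the centre of its underside on the table, x towards its far side, y along its row of controls, z up. The rocker and three buttons stand in one row along y, 35 mm on the near side of its middle, 70 mm apart centre to centre, in any order. The controls do not turn against the console
- rocker_press (a point): point on the top of the raised, white-striped half of the red rocker switch, on its midline, 28 mm from its pivot. The rocker is two red plates 36 mm long and 36 mm wide in a shallow V over a pivot along the console's y; when off, the near half lies level and the far half (console +x) rises 0.4 rad outward. This point moves with the rocker: off it is about 31 mm above the console top, on it is 20 mm above it and about 4 mm further out in +x; there the far half lies level
- rocker (a joint): angle of the red rocker: 0 off (far half raised), 0.4 (rad) fully on (far half level, near half raised). Pushing down on the striped half takes about 4 N, meets a firm stop and the rocker stays where it is left
- blue_top (a point): centre of the top of the blue push button: a blue plastic disc 38 mm across on a square black plate 54 mm wide with a thin metal ring 47 mm across (ring top 9 mm above the console top). The button's top starts about 20 mm above the console top and is 12 mm above it when fully in
- blue_button (a joint): travel of the blue button: 0 fully out, 0.008 (m) fully in, pressed straight down. It takes about 4 N, meets a firm stop at the end and stays in by itself; nothing brings it out again. The reset button.
- green_top (a point): centre of the top of the green push button: a green plastic disc 38 mm across on a square black plate 54 mm wide with a thin metal ring 47 mm across (ring top 9 mm above the console top). The button's top starts about 20 mm above the console top and is 12 mm above it when fully in
- green_button (a joint): travel of the green button: 0 fully out, 0.008 (m) fully in, pressed straight down. It takes about 4 N, meets a firm stop at the end and stays in by itself; nothing brings it out again. The start button.
- yellow_top (a point): centre of the top of the yellow push button: a yellow plastic disc 38 mm across on a square black plate 54 mm wide with a thin metal ring 47 mm across (ring top 9 mm above the console top). The button's top starts about 20 mm above the console top and is 12 mm above it when fully in
- yellow_button (a joint): travel of the yellow button: 0 fully out, 0.008 (m) fully in, pressed straight down. It takes about 4 N, meets a firm stop at the end and stays in by itself; nothing brings it out again. Not wanted in this job.
- band_roll: loose orange ring-shaped roll of band, 56 mm across, 26 mm high, standing on the far deck of the console; origin at the centre of its underside
- sauce_jar: loose small jar with a red lid, 34 mm across, 50 mm high, on the far deck of the console; origin at the centre of its underside
- lunch_box: loose wooden lunch box with yellow lid, 154 by 119 by 45 mm, on the table at the console's +y end; origin at the centre of its underside
- chopsticks: loose white paper packet of chopsticks, 200 by 26 by 10 mm, on the table at the console's -y end; origin at the centre of its underside
- box_lid: loose flat yellow lid, 90 by 120 by 8 mm, on the table on the near side of the console; origin at the centre of its underside. Other, fixed equipment stands round the table: a banding machine with an arch 340 mm high at the right side (y below -0.5m), a stack of boxes 184 mm high at the left side (y above 0.55m), a crate 90 mm and a tub 110 mm high at the back (x above 0.76m)

How it is judged:
On the way, in this order (a step that is already met when the one before it is completed fails the run):
1. the red rocker is on (value of joint rocker above 0.33 rad), for 0.1 s.
2. the blue button is in (value of joint rocker above 0.33 rad and value of joint blue_button above 0.006 m), for 0.1 s.
3. the green button is in (all of step 2 and value of joint green_button above 0.006 m), for 0.1 s.
At the end, for the whole second after the job is handed in: The rocker is past 0.33 rad of 0.4, the blue and green buttons are more than 6 mm of 8 mm in, the yellow button less than 3 mm in, and every loose bystander within 25 mm of where it began (all of step 3 and value of joint yellow_button below 0.003 m and distance of each of band_roll, sauce_jar, lunch_box, chopsticks, box_lid from where it was at the start of the episode below 0.025 m); the robot touches nothing.
It fails at once if the blue button is pressed before the red rocker is on (value of joint blue_button above 0.003 m and value of joint rocker below 0.33 rad).
It fails at once if the green button is pressed before the blue one is in (value of joint green_button above 0.003 m and value of joint blue_button below 0.006 m).
It fails at once if the yellow button is pressed (value of joint yellow_button above 0.003 m).
It fails at once if the roll, jar, lunch box, chopsticks or lid is lifted, carried or pushed away (moved over 25 mm) (distance of any of band_roll, sauce_jar, lunch_box, chopsticks, box_lid from where it was at the start of the episode above 0.025 m).
It also fails if it takes over 48 s, if anything falls off the work surface, if the arm or the gripper's body presses on something with over 40 N, if the wrist force passes 120 N, or if a joint passes its speed limit or range.

ROBOT

A 7-joint arm with a two-finger parallel gripper is mounted at the origin on the work surface. World frame = base frame: x ahead of the robot, y to its left, z up, the work surface at z = 0. Lengths are in m, angles in rad, forces in N, time in s.
With the tool pointing down it reaches from about 0.4 to 0.85 m from the base axis. Payload 10.4 kg.
Tool frame: the origin (TCP) lies where the fingers leave the gripper's body, on its centre line; the fingertips stand 73 mm ahead of it and the grasp point (between the pads) lies 54 mm ahead of it; z points along the fingers, y is the line along which they close (so a half turn about z gives the same grasp; the last joint's range is limited). The gripper opens to 85 mm and grips with 20 to 120 N. Pads are 22 mm wide; open, the fingers measure 114 mm over their backs; the gripper's body (76 mm by 85 mm) begins 54 mm behind the grasp point. The pads swing forward as they close: fully open they stand 13 mm farther back than shut.
Start: joints at [-1.368, 0.332, -0.065, 1.46, 0.022, 1.35, -0.088], TCP at [0.14, 0.609, 0.304] pointing down, gripper open.
Joint ranges: [-2.6, 2.6], [-0.5, 2.12], [-1.47, 1.34], [0.16, 2.42], [-1.27, 4.41], [0.06, 2.06], [-2.6, 2.6]. Speed limits (rad/s): [2.22, 2.22, 2.79, 2.79, 3.14, 3.14, 3.14].

INTERFACE

Orientations are given as a unit quaternion [x, y, z, w].
In Python, from workcell import manip, camera gives the robot as it stands. The module is installed in compiled form; this text tells all that it offers.
- The arm moves only by the shell command python3 -m creep 'ROWS' [OPENING] [FORCE]. ROWS is JSON, a list of rows, each a list of 2 entries, a list of its own where there are three numbers: the shift along the tool's x, y, z in mm, then the turn about the tool's z in rad. In form: [[[tx, ty, tz], twist], ...]. A call has 1 to 5 rows; each row is the pose to reach, as a shift and turn from the pose commanded when the call began, along the tool's axes at that moment; what a row does not reach only later rows make up. A row lasts 1/12 s, in which the tool goes at most 41.7 mm and 7.16 degrees, less where a joint would pass 70% of its speed; a pose out of reach is approached as far as the arm can. A call with a gripper value outside its range is refused whole. OPENING is the opening, from 0 (shut) to 1 (fully open), set as the call begins (- or left out, the last holds). The fingers move at their own pace and stop on an object; FORCE is the grip in N (left out, the last holds). Time passes only in rows, so rows that repeat a pose let the fingers close. It gives the time, the measured TCP pose, the force, the opening and the grip force at its end, in the units of the state.
- manip.get_obs(): the state, without advancing time (a new reading comes with each control period).
- camera(name): name is "scene" or "top" or "wrist"; returns a dict with "pixels" (400x640x3 uint8, red, green, blue), "z_map" (400x640 float32, m along the optical axis (not along the pixel's ray), 0 where there is no reading), "fx", "fy", "cx", "cy" (pixels), "distortion" ([k1, k2, p1, p2, k3] as OpenCV has them; the pictures are not rectified), "extrinsics" (4x4, takes a point from world to camera coordinates). Camera axes: x right, y down, z forward; pixel columns grow to the right and rows downward; lengths in m; the calibration is good to about 2 mm. A picture is of the moment at which its call begins.
- manip.hand_in(): hands the job in; it is judged then, once.
The state is a dict: "clock": time; "joint_pos": joint angles; "joint_velocities": joint speeds; "tau": joint torques, N m; "position": TCP position; "ee_rot": TCP orientation; "ft_force": force on the tool from outside, world axes, zero at the start; "torque": the same for the moment, N m; "grip_width": opening from 0.0 (shut) to 1.0 (fully open); "grasp_force": force on a finger pad.
Only numpy, scipy, OpenCV 4.12 (cv2) and the standard library are available. Lean on these libraries where they do the work, as an engineer would, in place of code of your own. Each camera call takes 0.05 s, during which the arm holds its last target. There are 200 camera calls.

## Working session

There is one attempt and no reset: what is moved stays moved. The work goes in short steps, Python scripts to look and compute and a shell command to move; the robot and the scene stay as the last step left them, time stands still between calls to the robot, and variables do not carry over. Pictures are saved under pics/ and viewed, at most 10 in all, crops included, and the job is handed in when it is done.

```bash
mkdir -p pics; cat > h.py <<'E'
import numpy as np, cv2
from workcell import manip, camera
def pts(c):
    h,w=c["z_map"].shape
    u,v=np.meshgrid(np.arange(w),np.arange(h))
    K=np.array([[c["fx"],0,c["cx"]],[0,c["fy"],c["cy"]],[0,0,1.]])
    n=cv2.undistortPoints(np.stack([u,v],-1).reshape(-1,1,2).astype(float),K,np.array(c["distortion"])).reshape(h,w,2)
    z=c["z_map"][...,None]
    P=np.concatenate([n*z,z],-1)
    E=np.array(c["extrinsics"])
    return (P-E[:3,3])@E[:3,:3]
E
python3 - <<'E'
from h import *
o=manip.get_obs();print({k:np.round(v,3) for k,v in o.items()})
for n in("top","scene"):
    c=camera(n);P=pts(c);cv2.imwrite(f"pics/{n}1.png",c["pixels"][...,::-1]);np.savez(f"{n}.npz",P=P,I=c["pixels"],Z=c["z_map"])
E
```

```text
{'clock': np.float64(0.0), 'joint_pos': array([-1.368,  0.333, -0.065,  1.461,  0.022,  1.35 , -0.088]), 'joint_velocities': array([-0.   , -0.003, -0.   ,  0.001, -0.   ,  0.   , -0.   ]), 'tau': array([-1.0000e-03, -6.2547e+01,  4.9000e-02, -3.9160e+01,  1.6000e-02,
        1.0000e-02,  0.0000e+00]), 'position': array([0.14 , 0.609, 0.303]), 'ee_rot': array([ 0.113,  0.994, -0.001, -0.   ]), 'ft_force': array([ 0.23 ,  0.171, -0.322]), 'torque': array([ 0.034, -0.01 ,  0.009]), 'grasp_force': np.float64(0.0), 'grip_width': np.float64(0.997)}
```

View pics/top1.png

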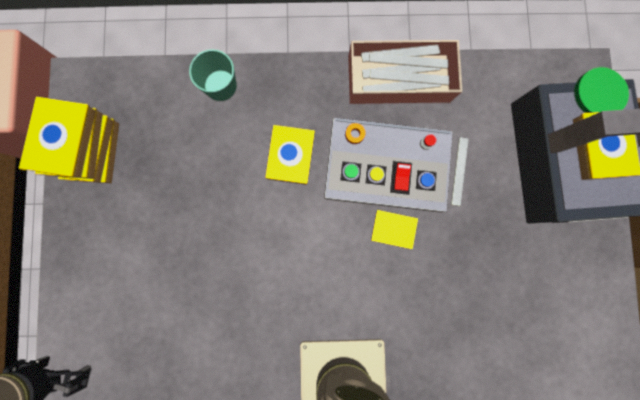

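View pics/scene1.png

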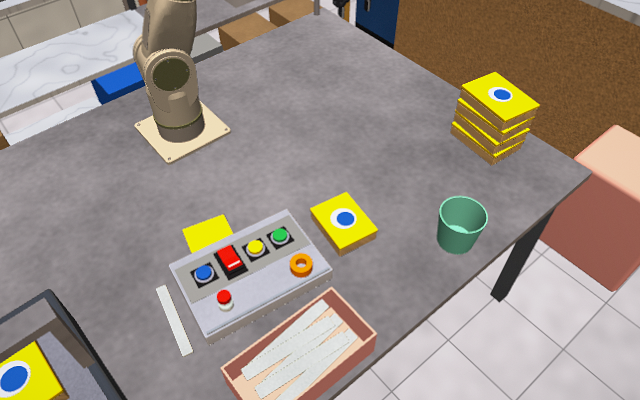

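The top view shows the row, from left (+y) to right: green (351,172), yellow (376,174), rocker (402,177) and blue (427,180). The roll is at (355,133), the jar at (429,142), and the lid on the near side at (395,230). The scene view agrees. Next I'll measure positions.

```bash
python3 - <<'E'
from h import *
for n in("top","scene"):
    d=np.load(n+".npz");P=d["P"];I=d["I"];H=cv2.cvtColor(I,cv2.COLOR_RGB2HSV);h,s,v=[H[...,i].astype(int) for i in range(3)]
    win=np.zeros(h.shape,bool)
    if n=="top": win[150:205,325:455]=1
    else: win[215:290,170:305]=1
    zz=P[...,2]
    for nm,lo,hi in(("green",50,85),("yellow",22,35),("blue",100,125),("red",-1,8)):
        m=win&(s>130)&(v>80)&(((h>=lo)&(h<=hi))|((nm=="red")&(h>172)))&(d["Z"]>0)&(zz>.05)
        k,l,st,_=cv2.connectedComponentsWithStats(m.astype(np.uint8))
        i=1+np.argmax(st[1:,4]);m=l==i
        q=P[m];print(n,nm,st[i],"med",np.median(q,0).round(4),"min",q.min(0).round(3),"max",q.max(0).round(3))
    if n=="top":
        m=np.zeros(h.shape,bool);m[110:215,320:458]=1
        m&=(abs(zz-.045)<.008)
        q=P[m][:,:2].astype(np.float32);r=cv2.minAreaRect(q);print("console",r,np.median(P[m][:,2]))
    print("jar/roll z")
c=np.load("top.npz")["P"]
for u,v in((355,124),(429,141),(412,165),(402,163),(402,190),(402,172),(402,183)):print(u,v,c[v,u].round(3))
I=np.load("top.npz")["I"];cv2.imwrite("pics/crop.png",cv2.resize(I[110:215,320:470],None,fx=5,fy=5,interpolation=2)[...,::-1])
E
```

```text
top green [345 165  13  13 125] med [ 0.5765 -0.0349  0.0644] min [ 0.56  -0.052  0.06 ] max [ 0.593 -0.018  0.068]
top yellow [370 167  14  14 137] med [ 0.5669 -0.103   0.0645] min [ 0.55  -0.122  0.06 ] max [ 0.586 -0.086  0.07 ]
top blue [421 174  13  12 131] med [ 0.5477 -0.2421  0.064 ] min [ 0.533 -0.259  0.058] max [ 0.564 -0.226  0.07 ]
top red [394 163  17  28 357] med [ 0.5538 -0.1726  0.0662] min [ 0.521 -0.2    0.05 ] max [ 0.598 -0.151  0.079]
console ((0.5985006093978882, -0.14474110305309296), (0.341785728931427, 0.23113712668418884), 82.09695434570312) 0.045344753026977824
jar/roll z
scene green [273 228  14  14 150] med [ 0.5794 -0.0381  0.0647] min [ 0.554 -0.055  0.051] max [ 0.598 -0.014  0.074]
scene yellow [248 240  15  14 156] med [ 0.5699 -0.1077  0.0657] min [ 0.542 -0.125  0.05 ] max [ 0.59  -0.083  0.07 ]
scene blue [196 265  15  15 179] med [ 0.5511 -0.2459  0.0647] min [ 0.524 -0.264  0.05 ] max [ 0.57  -0.225  0.07 ]
scene red [217 245  26  26 346] med [ 0.5548 -0.1763  0.0679] min [ 0.518 -0.198  0.05 ] max [ 0.598 -0.148  0.082]
jar/roll z
355 124 [ 0.706 -0.05   0.072]
429 141 [ 0.648 -0.243  0.095]
412 165 [ 0.593 -0.208  0.045]
402 163 [ 0.598 -0.179  0.051]
402 190 [ 0.522 -0.175  0.051]
402 172 [ 0.57  -0.173  0.068]
402 183 [ 0.54  -0.173  0.064]
```

View pics/crop.png

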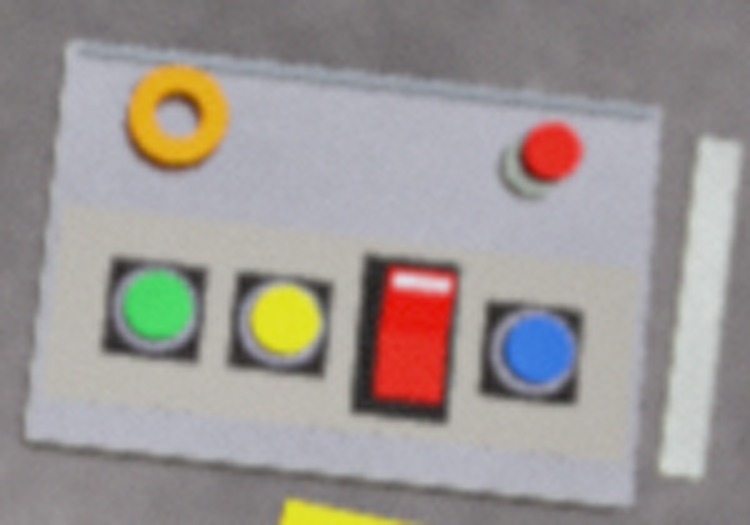

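Crop: green (155,303), yellow (285,320), red rocker (415,345) with the white stripe at its far end (420,280), and blue (538,347). The 69–70 mm spacing, 65 mm height and console size (342 x 231 mm) agree with the description, and the yaw is about -7.9°. I'll start moving now with the gripper shut.

```bash
cat > go.py <<'E'
import sys
from h import *
from scipy.spatial.transform import Rotation as R
yaw=np.arctan2(-.0288,.2072); ex=np.array([np.cos(yaw),np.sin(yaw)]); ey=np.array([-ex[1],ex[0]])
mid=np.array([.563,-.140])
T={"green":mid+.105*ey,"yellow":mid+.035*ey,"rocker":mid-.035*ey+.025*ex,"blue":mid-.105*ey}
def shift(xyz):
    o=manip.get_obs();r=R.from_quat(o["ee_rot"]);x=r.as_matrix()[:,0]
    want=np.arctan2(-ex[1],-ex[0]); tw=-((want-np.arctan2(x[1],x[0])+np.pi)%(2*np.pi)-np.pi)
    print("t",o["clock"],"pos",o["position"].round(4),"F",o["ft_force"].round(1),"shift mm",(r.inv().apply(np.array(xyz)-o["position"])*1000).round(1),"twist",round(tw,3),"w",round(o["grip_width"],2))
a=sys.argv[1:]
shift([*T[a[0]],float(a[1])] if a[0] in T else [float(v) for v in a])
E
python3 -m creep '[[[-190,-120,0],-0.09],[[-190,-120,0],-0.09],[[-190,-120,0],-0.09],[[-190,-120,0],-0.09],[[-190,-120,0],-0.09]]' 0; python3 go.py 0.45 0.2 0.27; python3 go.py rocker 0.22
```

```text
clock: 0.52
position: [0.2877, 0.4595, 0.3036]
ee_rot: [0.068, 0.998, -0.0, -0.0]
ft_force: [0.7, 1.1, 0.3]
grip_width: 0.303
grasp_force: 0.0
t 0.5167 pos [0.2877 0.4595 0.3036] F [0.7 1.1 0.3] shift mm [-195.9 -235.1   33.7] twist 0.002 w 0.3
t 0.5167 pos [0.2877 0.4595 0.3036] F [0.7 1.1 0.3] shift mm [-378.8 -591.8   83.7] twist 0.002 w 0.3
```

```bash
python3 -m creep '[[[-120,-165,15],0],[[-120,-165,15],0],[[-120,-165,15],0],[[-120,-165,15],0],[[-120,-165,15],0]]'; python3 -m creep '[[[-120,-165,15],0],[[-120,-165,15],0],[[-120,-165,15],0],[[-120,-165,15],0],[[-120,-165,15],0]]';python3 -m creep '[[[-60,-165,0],0],[[-60,-165,0],0],[[-60,-165,0],0],[[-60,-165,0],0],[[-60,-165,0],0]]'; python3 go.py rocker 0.20
```

```text
clock: 0.93
position: [0.3839, 0.279, 0.2886]
ee_rot: [0.068, 0.998, -0.0, -0.0]
ft_force: [1.2, -0.5, -0.1]
grip_width: -0.002
grasp_force: 0.0
clock: 1.35
position: [0.4803, 0.0992, 0.2737]
ee_rot: [0.068, 0.998, 0.0, 0.0]
ft_force: [0.7, 1.5, 0.9]
grip_width: 0.001
grasp_force: 0.0
clock: 1.77
position: [0.5168, -0.0771, 0.2741]
ee_rot: [0.072, 0.997, -0.001, 0.0]
ft_force: [-0.1, -0.2, 0.1]
grip_width: -0.0
grasp_force: 0.0
t 1.7667 pos [ 0.5168 -0.0771  0.2741] F [-0.1 -0.2  0.1] shift mm [-79.9 -90.3  74.4] twist -0.005 w -0.0
```

```bash
python3 -m creep '[[[-80,-90,74],0],[[-80,-90,74],0],[[-80,-90,74],0],[[-80,-90,74],0],[[-80,-90,74],0]]'; python3 -m creep '[[[0,0,0],0],[[0,0,0],0]]'; python3 go.py rocker 0.16; python3 - <<'E'
from h import *
for n in ("wrist","top"):
    c=camera(n);I=c["pixels"]
    if n=="top":I=cv2.resize(I[110:215,320:470],None,fx=4.2,fy=4.2)
    cv2.imwrite(f"pics/{n}2.png",I[...,::-1])
a=cv2.imread("pics/wrist2.png");b=cv2.imread("pics/top2.png")
E
```

```text
clock: 2.18
position: [0.5833, -0.1731, 0.1966]
ee_rot: [0.07, 0.998, -0.001, -0.002]
ft_force: [-0.1, 0.5, -0.1]
grip_width: 0.003
grasp_force: 0.0
clock: 2.35
position: [0.5839, -0.1691, 0.2]
ee_rot: [0.068, 0.998, 0.0, -0.0]
ft_force: [0.6, 1.1, 0.1]
grip_width: -0.002
grasp_force: 0.0
t 2.35 pos [ 0.5839 -0.1691  0.2   ] F [0.6 1.1 0.1] shift mm [-0.2 -9.1 40. ] twist 0.003 w -0.0
```

View pics/wrist2.png

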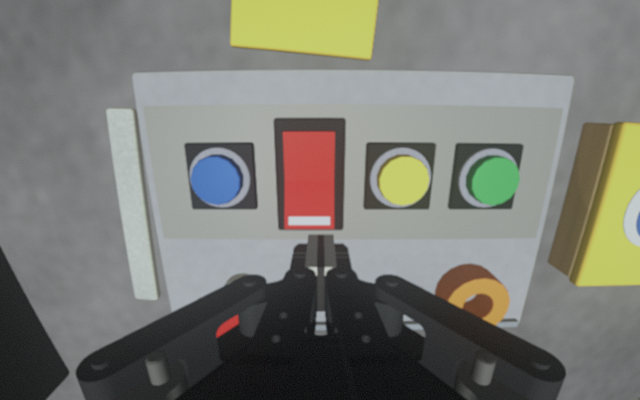

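The wrist view shows the shut fingertips at (320,245), just beyond the rocker stripe at (309,221) in view and about 9 mm off its midline (x=309). That matches the computed shift. I'll line up and descend.

```bash
python3 -m creep '[[[0,-9,20],0],[[0,-9,40],0],[[0,-9,40],0],[[0,-9,40],0]]'; python3 go.py rocker 0.138; python3 -m creep '[[[0,0,4],0],[[0,0,8],0],[[0,0,12],0],[[0,0,14],0],[[0,0,14],0]]'; python3 go.py rocker 0.138
```

```text
clock: 2.78
position: [0.5825, -0.1777, 0.1601]
ee_rot: [0.067, 0.998, 0.0, -0.0]
ft_force: [-0.5, -1.0, 0.5]
grip_width: -0.004
grasp_force: 0.0
t 2.7833 pos [ 0.5825 -0.1777  0.1601] F [-0.5 -1.   0.5] shift mm [-0.5 -0.4 22.1] twist 0.003 w -0.0
clock: 3.2
position: [0.5832, -0.1785, 0.1461]
ee_rot: [0.068, 0.998, 0.0, 0.0]
ft_force: [0.8, -0.5, 0.6]
grip_width: 0.003
grasp_force: 0.5
t 3.2 pos [ 0.5832 -0.1785  0.1461] F [ 0.8 -0.5  0.6] shift mm [0.3 0.4 8.1] twist 0.003 w 0.0
```

```bash
python3 -m creep '[[[0,0,2],0],[[0,0,4],0],[[0,0,6],0],[[0,0,7],0],[[0,0,8],0]]'; python3 -m creep '[[[0,0,0],0],[[0,0,1],0],[[0,0,2],0]]'
```

```text
clock: 3.62
position: [0.583, -0.1788, 0.1379]
ee_rot: [0.068, 0.998, -0.0, 0.0]
ft_force: [3.0, -0.2, 3.6]
grip_width: -0.002
grasp_force: 2.0
clock: 3.87
position: [0.5829, -0.1789, 0.1373]
ee_rot: [0.068, 0.998, 0.0, 0.0]
ft_force: [-6.4, 3.5, 26.3]
grip_width: -0.0
grasp_force: 13.5
```

The stop is firm: 26 N at the expected on height. I'll lift and move to blue.

```bash
python3 -m creep '[[[0,0,-20],0],[[0,0,-45],0],[[0,0,-45],0],[[25,-70,-45],0],[[25,-70,-45],0]]'; python3 -m creep '[[[0,0,0],0],[[0,0,0],0]]'; python3 go.py blue 0.155;  python3 - <<'E'
from h import *
c=camera("wrist");I=c["pixels"];cv2.imwrite("pics/w3.png",I[...,::-1])
E
```

```text
clock: 4.28
position: [0.5478, -0.2444, 0.1803]
ee_rot: [0.066, 0.998, 0.0, -0.001]
ft_force: [-0.1, -2.3, -0.2]
grip_width: 0.001
grasp_force: 0.0
clock: 4.45
position: [0.5465, -0.2468, 0.1803]
ee_rot: [0.07, 0.998, -0.0, -0.001]
ft_force: [0.2, 1.7, -0.2]
grip_width: -0.006
grasp_force: 0.0
t 4.45 pos [ 0.5465 -0.2468  0.1803] F [ 0.2  1.7 -0.2] shift mm [-1.7  3.1 25.3] twist -0.002 w -0.01
```

View pics/w3.png

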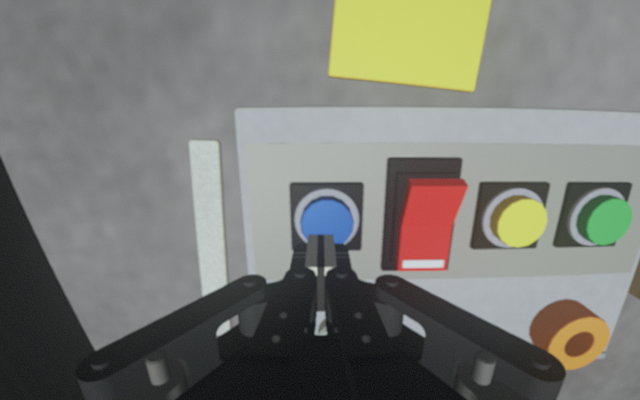

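The wrist view shows the rocker on: the near half is raised and the striped half at (422,265) lies level. Blue is at (327,222) with the fingertips at x=320, so a +3 mm correction. Now pressing blue.

```bash
python3 -m creep '[[[-2,3,15],0],[[-2,3,35],0],[[-2,3,38],0],[[-2,3,42],0],[[-2,3,45],0]]'; python3 -m creep '[[[0,0,3],0],[[0,0,5],0],[[0,0,5],0]]'; python3 go.py blue 0.130
```

```text
clock: 4.92
position: [0.5511, -0.2413, 0.1359]
ee_rot: [0.067, 0.998, 0.0, -0.0]
ft_force: [-1.3, 1.3, 5.1]
grip_width: -0.0
grasp_force: 1.8
clock: 5.17
position: [0.5512, -0.2418, 0.1311]
ee_rot: [0.068, 0.998, 0.0, 0.0]
ft_force: [0.3, 0.1, -0.1]
grip_width: 0.0
grasp_force: 0.0
t 5.1667 pos [ 0.5512 -0.2418  0.1311] F [ 0.3  0.1 -0.1] shift mm [ 2.4 -2.5  1.1] twist 0.003 w 0.0
```

```bash
python3 -m creep '[[[0,0,1],0],[[0,0,2],0],[[0,0,3],0],[[0,0,3],0]]'
```

```text
clock: 5.5
position: [0.5513, -0.2422, 0.1296]
ee_rot: [0.068, 0.998, 0.0, 0.001]
ft_force: [-5.8, 4.3, 18.4]
grip_width: -0.003
grasp_force: 9.0
```

Blue is at its firm stop (18 N at 0.1296). I'll lift high and cross to green.

```bash
python3 -m creep '[[[0,0,-35],0],[[0,0,-60],0],[[0,0,-60],0]]'; python3 -m creep '[[[0,210,0],0],[[0,210,0],0],[[0,210,0],0],[[0,210,0],0],[[0,210,0],0]]'; python3 -m creep '[[[0,0,0],0],[[0,0,0],0],[[0,0,0],0]]'; python3 go.py green 0.155;  python3 - <<'E'
from h import *
c=camera("wrist");I=c["pixels"];cv2.imwrite("pics/w4.png",I[...,::-1])
E
```

```text
clock: 5.75
position: [0.5527, -0.2435, 0.193]
ee_rot: [0.068, 0.998, -0.001, 0.004]
ft_force: [1.1, 0.0, -0.4]
grip_width: 0.0
grasp_force: 0.0
clock: 6.17
position: [0.579, -0.0338, 0.1878]
ee_rot: [0.068, 0.998, 0.0, 0.0]
ft_force: [1.7, 0.1, 0.6]
grip_width: 0.002
grasp_force: 0.0
clock: 6.42
position: [0.579, -0.0362, 0.1877]
ee_rot: [0.068, 0.998, -0.0, -0.0]
ft_force: [-0.1, -0.3, -0.1]
grip_width: 0.001
grasp_force: 0.0
t 6.4167 pos [ 0.579  -0.0362  0.1877] F [-0.1 -0.3 -0.1] shift mm [ 1.5 -0.  32.7] twist 0.002 w 0.0
```

View pics/w4.png

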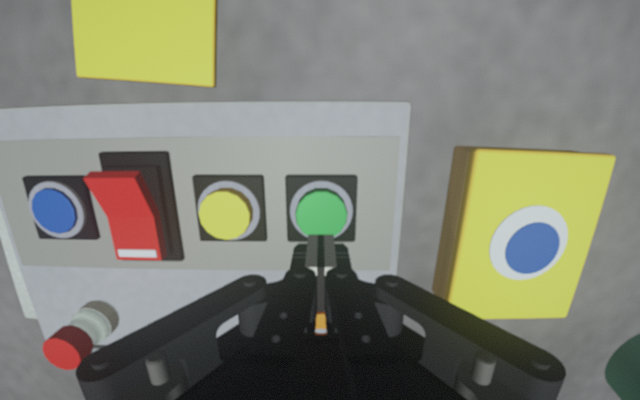

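The rocker is still on and blue (55,211) sits lower inside its ring. Green is centred at (321,213), in line with the fingertips at x=320. Now pressing green.

```bash
python3 -m creep '[[[1,0,25],0],[[1,0,45],0],[[1,0,49],0],[[1,0,53],0],[[1,0,56],0]]'; python3 -m creep '[[[0,0,1],0],[[0,0,3],0],[[0,0,4],0],[[0,0,4],0]]'
```

```text
clock: 6.88
position: [0.5782, -0.0369, 0.1324]
ee_rot: [0.069, 0.998, -0.0, 0.0]
ft_force: [-1.8, -1.0, 3.8]
grip_width: -0.001
grasp_force: 1.8
clock: 7.22
position: [0.5788, -0.0361, 0.1297]
ee_rot: [0.068, 0.998, 0.0, 0.001]
ft_force: [-5.6, -2.6, 12.8]
grip_width: -0.002
grasp_force: 7.0
```

```bash
python3 -m creep '[[[0,0,0],0],[[0,0,0],0]]'; python3 -m creep '[[[0,0,-40],0],[[0,0,-80],0],[[0,0,-110],0],[[0,0,-110],0],[[0,0,-110],0]]'; python3 - <<'E'
from h import *
c=camera("wrist");cv2.imwrite("pics/w5.png",c["pixels"][...,::-1])
P=pts(c);H=cv2.cvtColor(c["pixels"],cv2.COLOR_RGB2HSV)
for nm,lo,hi in(("green",50,85),("yellow",22,35),("blue",100,125)):
    m=(H[...,1]>120)&(H[...,0]>=lo)&(H[...,0]<=hi)&(H[...,2]>60)
    k,l,st,ce=cv2.connectedComponentsWithStats(m.astype(np.uint8))
    for i in range(1,k):
        if st[i,4]>300: print(nm,ce[i].round(),np.median(P[l==i],0).round(4))
E
```

```text
clock: 7.38
position: [0.5788, -0.0362, 0.1297]
ee_rot: [0.068, 0.998, 0.0, 0.001]
ft_force: [-5.3, -3.5, 14.4]
grip_width: 0.001
grasp_force: 7.0
clock: 7.8
position: [0.5792, -0.0352, 0.2402]
ee_rot: [0.068, 0.998, 0.001, 0.002]
ft_force: [-0.1, -0.6, -1.3]
grip_width: -0.002
grasp_force: 0.0
yellow [173.  41.] [ 0.4208 -0.1574  0.0074]
yellow [488. 209.] [0.6109 0.1258 0.0439]
blue [ 99. 191.] [ 0.5483 -0.2418  0.0564]
blue [495. 223.] [0.6364 0.1346 0.0449]
```

View pics/w5.png

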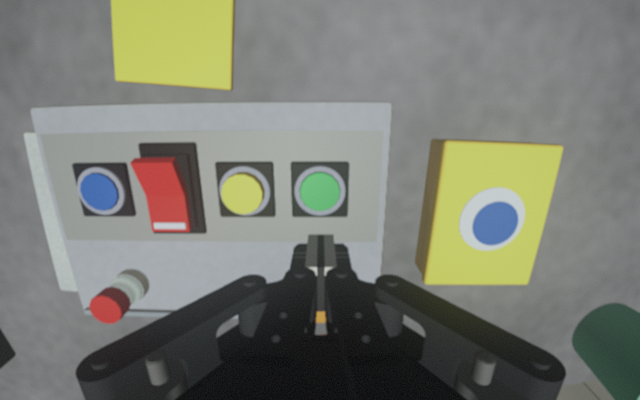

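The wrist view shows the rocker on, blue (99,191) in with its top at 56 mm, green (320,190) flush in its ring and yellow (242,195) still out. The lid, lunch box, jar and chopsticks look undisturbed, and the arm is clear, so I'll hand in.

```bash
python3 -m creep '[[[0,0,0],0],[[0,0,0],0],[[0,0,0],0]]'; python3 -c "
from workcell import manip
print(manip.hand_in())"
```

```text
clock: 8.1
position: [0.5777, -0.0353, 0.2368]
ee_rot: [0.068, 0.998, -0.0, -0.001]
ft_force: [-1.1, -0.3, -0.3]
grip_width: -0.004
grasp_force: 0.0
the job is handed in; nothing more can be done
None
```

I switched the rocker on, then pressed blue and green fully in, in that order, with yellow left out and no loose item touched; the job was handed in at about 8 s, but the hand-in call returned no verdict.

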